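# Clear and open the ultrasonic bath, and hold its lid at 60 degrees

### The arm

A 6-joint arm with a two-finger parallel gripper is mounted at the origin on a cart in front of the work surface, level with it; the furniture and walls round the work are solid. World frame = base frame: x ahead of the robot, y to its left, z up, the work surface at z = 0. Lengths are in m, angles in rad, forces in N, time in s.
With the tool pointing down it reaches from about 0.225 to 0.875 m from the base axis. Payload 3.4 kg.
Tool frame: the origin (TCP) lies between the finger pads, 19 mm behind the fingertips; this is the grasp point; z points along the fingers, y is the line along which they close (so a half turn about z gives the same grasp; the last joint's range is limited). The gripper opens to 85 mm and grips with 20 to 120 N. Pads are 22 mm wide; open, the fingers measure 114 mm over their backs; the gripper's body (76 mm by 85 mm) begins 54 mm behind the grasp point. The pads swing forward as they close: fully open they stand 13 mm farther back than shut.
Start: joints at [-1.278, 0.276, 1.505, -0, 1.361, -0.121], TCP at [0.231, -0.527, 0.25] pointing down, gripper open.
Joint ranges: [-2.89, 2.89], [-0.75, 2.08], [0.22, 2.7], [-1.18, 4.32], [0.11, 2.71], [-2.7, 2.7]. Speed limits (rad/s): [2.57, 2.57, 3.14, 3.14, 3.14, 3.14].

### API

Orientations are given as a unit quaternion [w, x, y, z].
In Python, from rig import manip gives the robot as it stands. The module is installed in compiled form; this text tells all that it offers.
- The arm moves only by the tool play_rows, never from a script. Its argument "motion" is a list of rows, each a list of 5 numbers: the shift along the tool's x, y, z in units of 40 mm (1.0 is 40 mm), then the turn about the tool's z in units of 10 degrees (1.0 is 10 degrees), then the finger opening in mm, from 0 to 85.4. A call has 1 to 5 rows; each row is the pose to reach, as a shift and turn from the pose commanded when the call began, along the tool's axes at that moment; what a row does not reach only later rows make up. A row lasts 1/8 s, in which the tool goes at most 62.5 mm and 10.7 degrees, less where a joint would pass 70% of its speed; a pose out of reach is approached as far as the arm can. A call with a gripper value outside its range is refused whole. The fingers move at their own pace and stop on an object; "newtons" is the grip in N (left out, the last holds). Time passes only in rows, so rows that repeat a pose let the fingers close. It gives the time, the measured TCP pose, the force, the opening and the grip force at its end, in the units of the state.
- manip.get_state(): the state, without advancing time (a new reading comes with each control period).
- manip.get_image(name): name is "scene" or "side" or "wrist"; returns a dict with "img" (420x560x3 uint8, red, green, blue), "range_z" (420x560 float32, m along the optical axis (not along the pixel's ray), 0 where there is no reading), "fx", "fy", "cx", "cy" (pixels), "R" (3x3) and "t" (3): a world point X has camera coordinates R X + t. Camera axes: x right, y down, z forward; pixel columns grow to the right and rows downward; lengths in m; the calibration is good to about 2 mm. A picture is of the moment at which its call begins.
- manip.sign_off(): hands the job in; it is judged then, once.
The state is a dict: "clock": time; "qpos": joint angles; "qd": joint speeds; "effort": joint torques, N m; "position": TCP position; "ee_rot": TCP orientation; "contact_force": force on the tool from outside, world axes, zero at the start; "moment": the same for the moment, N m; "width": finger opening in m; "gripper_force": force on a finger pad.
Only numpy, scipy, OpenCV 4.12 (cv2) and the standard library are available. Lean on these libraries where they do the work, as an engineer would, in place of code of your own. Each camera call takes 0.05 s, during which the arm holds its last target. There are 200 camera calls.

### The job

Somebody left the ear defenders standing on the lid of the ultrasonic bath. Hang them over the bar of the hanging rail, one cup on each side of the bar, let go of them and leave them hanging still; then lift the bath's lid by its bow handle and hold it open at 60 degrees from shut, so that the beakers inside can be taken out. The lid falls shut by itself, so finish while still holding it steady at 60 degrees by the handle; keep the lid shut until the ear defenders hang, and leave the flask, petri dish and timer where they stand.

Things in the scene. Friction and masses are not known exactly. Their poses are not given: they have to be found in the camera images.
- bath: ultrasonic cleaning bath, fixed bright steel box 160 (x) x 240 (y) x 118 mm high; origin at the centre of its underside on the bench, z up, its front with the control knobs faces its own -x. Its shut lid has a flat top, 172 (x) x 248 (y) mm, 128 mm above the origin
- lid (a joint): angle of the bath's lid in rad: 0 shut, grows as its front edge rises; stop at 1.45; 60 degrees is 1.047. Almost no friction: it falls shut from every angle when let go. The lid weighs 0.45 kg, about 2 N at the handle
- lid_handle (a point): middle of the lid's handle: a round black bar, 12 mm thick, along the bath's y, straight for 96 mm, 42 mm in front of the lid's edge (36 mm clear gap behind it, free air below and before). Moves with the lid; shut, it is at (-128, 0, 122) mm in the bath's frame. Pinch it from above, one finger behind it: being round, it turns between the fingers as the lid swings up
- lid_hinge (a point): point on the hinge line, along the bath's y at its back, at (86.5, 0, 118) mm in the bath's frame, axes as the bath's. The handle circles it at 215 mm: at angle a the bar is 215*sin(a)+4*cos(a) mm above the hinge line and 215*cos(a)-4*sin(a) mm in front of it
- ear_defenders: loose grey ear defenders, 0.22 kg, standing on their cups on the lid, arch up; 62 (x) x 156 (y) x 160 mm high. Origin midway between the cups at their underside; z up, cups (72 mm high) at +y and -y with 78 mm free between. Crown: firm dark pad, 28 mm wide along x, level for 30 mm along y, from z = 140 to 160 mm; grip it across its width from above
- ear_crown (a point): middle of the underside of the ear defenders' crown pad, 140 mm above their origin; this is what rests on the bar. Axes as the ear defenders'
- hanging_rail: fixed steel tube of 12 mm diameter bent to an upside-down U, 164 mm high, its two legs 240 mm apart (120 mm to +y and -y of the origin), screwed to the bench; origin on the bench midway between the legs, z up, the bar along y, straight for 212 mm
- rail_top (a point): middle of the bar, on the top of the tube, 164 mm above the bench; axes as the rail's. Between rail and bath, at the back (x > 0.51, y -0.07 to 0.27 m), stands a big round centrifuge, 257 mm tall: carry things past in front of it or well above
- flask: bystander to leave where it is: stoppered conical glass flask, 65 mm across, 138 mm tall; origin at its underside
- petri_dish: bystander to leave where it is: flat round clear dish, 91 mm across, 16 mm tall; origin at its underside
- timer: bystander to leave where it is: small white count-down timer standing on its foot, 37x66x63 mm; origin at its underside

How it is judged:
On the way:
1. the ear defenders hang over the bar, let go and still, the lid still shut (x of ear_crown in the frame of rail_top between -0.03 and 0.03 m and y of ear_crown in the frame of rail_top between -0.1 and 0.1 m and z of ear_crown in the frame of rail_top between -0.01 and 0.012 m and angle between ear_defenders's own z axis and vertical below 0.35 rad and angle between the x axis of ear_defenders and the y axis of hanging_rail, either way round below 0.6 rad and contact force between ear_defenders and hanging_rail above 0.5 N and contact force between ear_defenders and the arm below 0.05 N and contact force between ear_defenders and the fingers below 0.05 N and linear speed of ear_defenders below 0.05 m/s and value of joint lid below 0.1 rad), for 0.3 s.
At the end, for the whole second after the job is handed in: lid still at 60 (+-6) degrees, held by the fingers at its handle (TCP within 50 mm of the bar), propped by nothing else; ear defenders hang on the bar untouched and still, crown within 30 mm across and 100 mm along of the bar's middle, tilt under 20 degrees, within 34 degrees of square to the bar (value of joint lid between 0.942 and 1.152 rad and velocity of joint lid between -0.1 and 0.1 rad/s and contact force between the fingers and bath above 0.5 N and distance between the grasp point and lid_handle below 0.05 m and contact force between bath and ear_defenders below 0.05 N and contact force between bath and flask below 0.05 N and contact force between bath and petri_dish below 0.05 N and contact force between bath and timer below 0.05 N and x of ear_crown in the frame of rail_top between -0.03 and 0.03 m and y of ear_crown in the frame of rail_top between -0.1 and 0.1 m and z of ear_crown in the frame of rail_top between -0.01 and 0.012 m and angle between ear_defenders's own z axis and vertical below 0.35 rad and angle between the x axis of ear_defenders and the y axis of hanging_rail, either way round below 0.6 rad and contact force between ear_defenders and hanging_rail above 0.5 N and contact force between ear_defenders and the arm below 0.05 N and contact force between ear_defenders and the fingers below 0.05 N and linear speed of ear_defenders below 0.05 m/s); the arm keeps its last pose, push and grip.
It fails at once if the lid is opened before the ear defenders are off it (value of joint lid above 0.15 rad and contact force between bath and ear_defenders above 0.1 N).
It fails at once if the flask is pushed away or knocked over (distance of flask from where it was at the start of the episode above 0.03 m or angle between flask's own z axis and vertical above 0.5 rad).
It fails at once if the petri dish is pushed away or knocked over (distance of petri_dish from where it was at the start of the episode above 0.03 m or angle between petri_dish's own z axis and vertical above 0.5 rad).
It fails at once if the timer is pushed away or knocked over (distance of timer from where it was at the start of the episode above 0.03 m or angle between timer's own z axis and vertical above 0.5 rad).
It also fails if it takes over 64 s, if anything falls off the work surface, if the arm or the gripper's body presses on something with over 40 N, if the wrist force passes 120 N, or if a joint passes its speed limit or range.

## Working session

There is one attempt and no reset: what is moved stays moved. The work goes in short steps, Python scripts to look and compute and a tool call to move; the robot and the scene stay as the last step left them, time stands still between calls to the robot, and variables do not carry over. Pictures are saved under pics/ and viewed, at most 10 in all, crops included, and the job is handed in when it is done.

Besides the shell and the picture viewer there is one more tool, called by a JSON object that holds its "name" and its "arguments", one argument or row to a line. play_rows: Moves the arm, as the interface text tells. Its arguments: {"type":"object","properties":{"motion":{"type":"array","items":{"type":"array","items":{"type":"number"}}},"newtons":{"type":"number"}},"required":["motion"]}

```bash
mkdir -p pics
cat > h.py <<'E'
import numpy as np,cv2
from rig import manip
def shot(n,fn=None):
    d=manip.get_image(n)
    if fn: cv2.imwrite('pics/'+fn,d['img'][:,:,::-1])
    return d
def cloud(d):
    z=d['range_z'];v,u=np.mgrid[:z.shape[0],:z.shape[1]]
    P=np.stack([(u-d['cx'])/d['fx']*z,(v-d['cy'])/d['fy']*z,z],-1)
    W=(P-d['t'])@d['R']
    W[z<=0]=np.nan
    return W
E
python3 - <<'E'
from h import *
a=shot('scene','s1.png');b=shot('side','d1.png')
np.savez('/tmp/a.npz',s=cloud(a),d=cloud(b),si=a['img'],di=b['img'])
for k in(a,b):print((-k['R'].T@k['t']).round(3),k['R'][2].round(2))
s=manip.get_state();print(s['ee_rot'],s['position'],s['contact_force'],s['width'])
E
```

```text
[-0.351 -0.505  1.405] [ 0.53  0.37 -0.76]
[0.153 0.868 0.964] [ 0.31 -0.67 -0.67]
[-8.17669760e-04  9.78676593e-01  2.05405582e-01 -6.54319783e-05] [ 0.23106165 -0.52605364  0.24922613] [ 0.18459662 -0.27978294  0.14903521] 0.08571721895752127
```

View pics/s1.png

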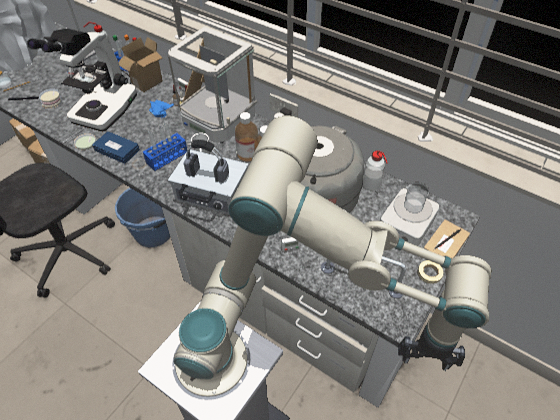

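View pics/d1.png

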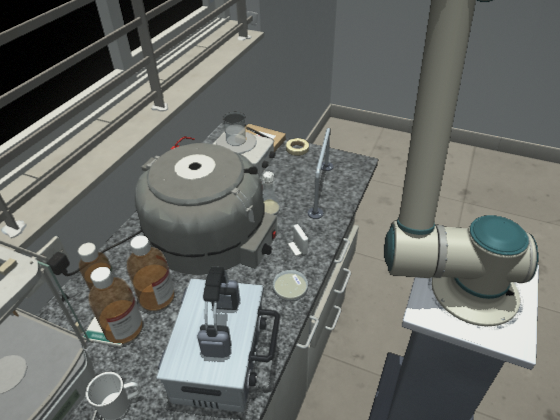

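The scene view has the arm blocking the rail, with the bath at about (205,180). The side view shows the ear defenders at (215,315), bath at (210,350), handle at (265,350), rail at (320,175), petri dish at (290,285) and timer at (298,240). Next I'll measure these from the depth.

Run:
```python
from h import *
f=np.load('/tmp/a.npz');D=f['d'];S=f['s']
def q(n,C,box,zl,zh,rect=True):
    u0,v0,u1,v1=box;P=C[v0:v1,u0:u1].reshape(-1,3);P=P[(P[:,2]>zl)&(P[:,2]<zh)]
    if len(P)<4: print(n,len(P));return
    r=cv2.minAreaRect((P[:,:2]*1000).astype(np.float32))
    print(n,len(P),'lo',P.min(0).round(3),'hi',P.max(0).round(3),'rect',[np.round(x,1) for x in r],'med',np.median(P,0).round(3))
q('lidD',D,(160,270,290,420),.12,.134)
q('lidS',S,(160,130,260,220),.12,.134)
q('crownD',D,(180,250,250,330),.27,.31)
q('crownS',S,(170,120,240,180),.27,.31)
q('earD',D,(180,250,250,370),.15,.31)
q('earS',S,(170,120,240,180),.15,.31)
q('railD',D,(305,120,335,220),.145,.18)
q('railDall',D,(305,120,335,220),.02,.18)
q('petri',D,(265,265,315,305),.008,.03)
q('timer',D,(285,220,312,258),.01,.1)
q('flask',D,(255,168,282,218),.02,.2)
for z in [.145,.15,.155,.16]:q('rail%g'%z,D,(305,120,335,220),z,z+.005)
```

```text
lidD 7130 lo [0.368 0.282 0.12 ] hi [0.701 0.565 0.134] rect [array([525.8, 418.1]), array([295.9, 270.6]), np.float64(15.9)] med [0.489 0.451 0.13 ]
lidS 1942 lo [0.366 0.281 0.12 ] hi [0.794 0.723 0.134] rect [array([532.5, 471.3]), array([374.8, 385.8]), np.float64(32.7)] med [0.488 0.41  0.127]
crownD 546 lo [0.471 0.378 0.27 ] hi [0.518 0.457 0.292] rect [array([495.1, 417.7]), array([28.6, 78. ]), np.float64(18.7)] med [0.492 0.425 0.286]
crownS 178 lo [0.47  0.376 0.27 ] hi [0.522 0.453 0.294] rect [array([495.9, 415.6]), array([36. , 77.4]), np.float64(16.1)] med [0.491 0.41  0.282]
earD 2134 lo [0.446 0.342 0.15 ] hi [0.533 0.497 0.292] rect [array([494.1, 420.8]), array([ 61.7, 151.4]), np.float64(18.9)] med [0.486 0.451 0.199]
earS 776 lo [0.442 0.333 0.15 ] hi [0.754 0.555 0.294] rect [array([609.8, 451.9]), array([311.8, 158.5]), np.float64(17.6)] med [0.49  0.413 0.196]
railD 209 lo [ 0.471 -0.352  0.145] hi [ 0.524 -0.11   0.17 ] rect [array([ 499. , -230.6]), array([ 12.4, 246.5]), np.float64(11.3)] med [ 0.493 -0.203  0.165]
railDall 463 lo [ 0.469 -0.452  0.02 ] hi 
[... 521 characters left out ...]
68.5]), np.float64(24.9)] med [ 0.598 -0.064  0.105]
rail0.145 7 lo [ 0.471 -0.352  0.145] hi [ 0.517 -0.11   0.149] rect [array([ 497.7, -230.3]), array([  8.8, 245.4]), np.float64(11.2)] med [ 0.476 -0.117  0.147]
rail0.15 9 lo [ 0.471 -0.12   0.15 ] hi [ 0.481 -0.11   0.155] rect [array([ 476.4, -116.5]), array([9. , 9.6]), np.float64(62.1)] med [ 0.475 -0.117  0.152]
rail0.155 12 lo [ 0.471 -0.352  0.155] hi [ 0.518 -0.117  0.16 ] rect [array([ 499.8, -233.9]), array([ 11.5, 239.8]), np.float64(11.1)] med [ 0.479 -0.122  0.159]
rail0.16 73 lo [ 0.472 -0.343  0.16 ] hi [ 0.519 -0.116  0.165] rect [array([ 498.5, -228.9]), array([ 12.1, 229.7]), np.float64(11.3)] med [ 0.491 -0.192  0.163]
```

```bash
python3 - <<'E'
from h import *
f=np.load('/tmp/a.npz');D=f['d'];S=f['s']
for n,C in(('D',D),('S',S)):
    P=C.reshape(-1,3);P=P[(P[:,2]>.121)&(P[:,2]<.135)&(abs(P[:,0]-.48)<.17)&(abs(P[:,1]-.42)<.17)]
    im=np.zeros((170,170),np.uint8)
    ij=((P[:,:2]-[.31,.25])*500).astype(int);im[ij[:,0].clip(0,169),ij[:,1].clip(0,169)]=255
    im=cv2.morphologyEx(im,cv2.MORPH_CLOSE,np.ones((9,9)))
    op=cv2.morphologyEx(im,cv2.MORPH_OPEN,np.ones((15,15)))
    k,l,st,_=cv2.connectedComponentsWithStats(op);i=1+st[1:,4].argmax()
    cnt=np.argwhere(l==i).astype(np.float32)
    r=cv2.minAreaRect(cnt);print(n,np.array(r[0])/500+[.311,.251],np.array(r[1])*2,r[2])
    c=np.array(r[0])/500+[.311,.251]
    a=np.radians(r[2] if r[1][0]<r[1][1] else r[2]-90)
    Rm=np.array([[np.cos(a),-np.sin(a)],[np.sin(a),np.cos(a)]])
    L=(C.reshape(-1,3)[:,:2]-c)@Rm; z=C.reshape(-1,3)[:,2]
    m=(abs(L[:,0])<.07)&(abs(L[:,1])<.11)&(z>.115)&(z<.14);print(' lid z',np.median(z[m]))
    m=(L[:,0]<-.1)&(L[:,0]>-.16)&(abs(L[:,1])<.04)&(z>.1)&(z<.15);print(' bar',m.sum(),np.median(L[m],0),L[m,0].min(),L[m,0].max(),z[m].max())
    m=(L[:,0]<-.1)&(L[:,0]>-.16)&(abs(L[:,1])<.1)&(z>.1)&(z<.15);print(' bar y',L[m,1].min(),L[m,1].max())
P=D[160:225,250:285]
for v in range(0,65,5):print(v+160,[tuple(P[v,u].round(2)) for u in range(0,35,6)])
E
python3 -c "
import cv2;i=cv2.imread('pics/d1.png')[110:310,220:350];cv2.imwrite('pics/c1.png',cv2.resize(i,None,fx=3,fy=3))"
```

```text
D [0.50894556 0.42459598] [185.5307312  249.33702087] 15.5241117477417
 lid z 0.12980530394445308
 bar 196 [-0.12810635  0.00149355] -0.1336507037206386 -0.12112898450567404 0.13389263997304496
 bar y -0.06251328290039236 0.05980538876244328
S [0.50643161 0.42160313] [180.8099823  250.78578186] 15.124006271362305
 lid z 0.1271335144857254
 bar 72 [-0.12680803 -0.00018899] -0.13586550274796874 -0.11759903057415073 0.1320292082939226
 bar y -0.06171733314265273 0.05933180733309123
160 [(np.float64(0.73), np.float64(-0.2), np.float64(0.08)), (np.float64(0.71), np.float64(-0.2), np.float64(0.08)), (np.float64(0.7), np.float64(-0.22), np.float64(0.07)), (np.float64(0.7), np.float64(-0.27), np.float64(0.04)), (np.float64(0.71), np.float64(-0.32), np.float64(0.0)), (np.float64(0.68), np.float64(-0.33), np.float64(0.0))]
165 [(np.float64(0.63), np.float64(-0.01), np.float64(0.22)), (np.float64(0.71), np.float64(-0.19), np.float64(0.07)), (np.float64(0.7), np.float64(-0.22), np.float64(0.05)), (np.float64(0.69), np.float64(-0.24), np.float64(0.04)), (np.float64(0.7), np.float64(-0.3), np.floa
[... 3118 characters left out ...]
9), np.float64(0.0))]
215 [(np.float64(0.57), np.float64(0.13), np.float64(0.18)), (np.float64(0.57), np.float64(0.1), np.float64(0.15)), (np.float64(0.57), np.float64(0.05), np.float64(0.11)), (np.float64(0.57), np.float64(0.03), np.float64(0.09)), (np.float64(0.55), np.float64(0.03), np.float64(0.09)), (np.float64(0.57), np.float64(-0.07), np.float64(0.0))]
220 [(np.float64(0.57), np.float64(0.13), np.float64(0.16)), (np.float64(0.57), np.float64(0.1), np.float64(0.13)), (np.float64(0.57), np.float64(0.07), np.float64(0.1)), (np.float64(0.56), np.float64(0.05), np.float64(0.09)), (np.float64(0.54), np.float64(0.04), np.float64(0.09)), (np.float64(0.56), np.float64(-0.05), np.float64(0.0))]
```

View pics/c1.png

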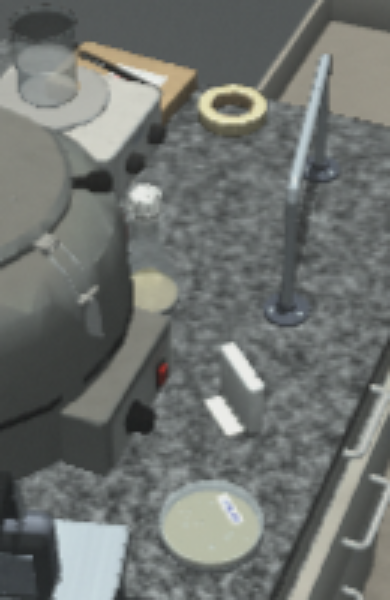

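```bash
cat >> h.py <<'E'
from scipy.spatial.transform import Rotation as Ro
def plan(*wps):
    """wps: (x,y,z,yaw of tool y in deg) -> units from current pose"""
    s=manip.get_state();q=s['ee_rot'];R=Ro.from_quat([q[1],q[2],q[3],q[0]]).as_matrix();p=s['position']
    y0=np.degrees(np.arctan2(R[1,1],R[0,1]))
    print('t',round(s['clock'],2),'p',p.round(4),'yaw',round(y0,1),'tilt',np.degrees(np.arccos(-R[2,2])).round(2),'w',round(s['width'],4),'gf',np.round(s['gripper_force'],1),'F',s['contact_force'].round(1))
    for w in wps:
        d=R.T@(np.array(w[:3])-p)/.04
        print(w,'->',d.round(2),(-(((w[3]-y0)+180)%360-180)/10).round(2),'mm',np.round(np.linalg.norm(d)*40))
E
python3 -c "
from h import *
plan((.26,-.3,.38,-25),(.33,-.05,.42,5),(.36,.2,.42,18.7),(.495,.4175,.38,18.7))"
```

```text
t 0.1 p [ 0.2311 -0.5261  0.2492] yaw -66.3 tilt 0.09 w 0.0857 gf 0.0 F [ 0.2 -0.3  0.1]
(0.26, -0.3, 0.38, -25) -> [ 2.94 -4.89 -3.26] -4.13 mm 263.0
(0.33, -0.05, 0.42, 5) -> [ 7.05 -9.91 -4.25] -7.13 mm 515.0
(0.36, 0.2, 0.42, 18.7) -> [ 10.25 -15.33  -4.24] -8.5 mm 757.0
(0.495, 0.4175, 0.38, 18.7) -> [ 15.53 -18.95  -3.24] -8.5 mm 988.0
```

{"name": "play_rows", "arguments": {
  "motion": [
    [0.5,-1,-0.8,-1,85],
    [1.1,-2.2,-1.6,-2,85],
    [1.8,-3.4,-2.4,-3,85],
    [2.6,-4.5,-3.0,-4,85],
    [3.5,-5.6,-3.5,-5,85]
  ]
}}

```text
clock: 0.72
position: [0.2693, -0.2633, 0.3908]
ee_rot: [0.0, 0.799, 0.602, 0.0]
contact_force: [0.9, 0.5, 0.6]
width: 0.0851
gripper_force: 0.0
```

```bash
python3 -c "
from h import *
plan((.33,-.05,.42,5),(.36,.2,.42,18.7),(.495,.4175,.38,18.7))"
```

```text
t 0.72 p [ 0.2693 -0.2633  0.3908] yaw -16.0 tilt 0.06 w 0.0851 gf 0.0 F [0.9 0.5 0.6]
(0.33, -0.05, 0.42, 5) -> [ 5.54 -0.01 -0.73] -2.1 mm 224.0
(0.36, 0.2, 0.42, 18.7) -> [11.76 -1.02 -0.73] -3.47 mm 473.0
(0.495, 0.4175, 0.38, 18.7) -> [17.92  0.72  0.27] -3.47 mm 717.0
```

{"name": "play_rows", "arguments": {
  "motion": [
    [1.4,0,-0.3,-0.7,85],
    [2.8,0,-0.6,-1.4,85],
    [4.2,0,-0.7,-2.1,85],
    [5.6,0,-0.7,-2.8,85],
    [7.0,-0.2,-0.7,-3.5,85]
  ]
}}

```text
clock: 1.35
position: [0.3404, 0.0077, 0.4178]
ee_rot: [0.0, 0.581, 0.814, 0.0]
contact_force: [0.2, 0.4, -0.0]
width: 0.085
gripper_force: 0.0
```

```bash
python3 -c "
from h import *
plan((.36,.2,.42,18.7),(.495,.4175,.40,18.7),(.4,.4175,.40,18.7))"
```

```text
t 1.35 p [0.3404 0.0077 0.4178] yaw 18.9 tilt 0.03 w 0.085 gf 0.0 F [ 0.2  0.4 -0. ]
(0.36, 0.2, 0.42, 18.7) -> [ 4.39  2.02 -0.06] 0.02 mm 193.0
(0.495, 0.4175, 0.4, 18.7) -> [8.44 6.98 0.44] 0.02 mm 438.0
(0.4, 0.4175, 0.4, 18.7) -> [9.21 4.73 0.44] 0.02 mm 415.0
```

{"name": "play_rows", "arguments": {
  "motion": [
    [1.5,0.7,0,0,85],
    [3,1.5,0,0,85],
    [4.4,2.6,0,0,85],
    [5.7,3.5,0,0,85],
    [7,4.5,0,0,85]
  ]
}}

```text
clock: 1.98
position: [0.414, 0.3105, 0.4177]
ee_rot: [0.0, 0.582, 0.813, -0.0]
contact_force: [0.4, -1.4, -0.1]
width: 0.085
gripper_force: 0.0
```

{"name": "play_rows", "arguments": {
  "motion": [
    [1,1,0.2,0,85],
    [1.4,2.0,0.4,0,85],
    [1.4,2.0,0.4,0,85]
  ]
}}

```text
clock: 2.35
position: [0.4733, 0.3888, 0.3982]
ee_rot: [-0.001, 0.582, 0.813, -0.002]
contact_force: [-1.3, 0.2, -0.3]
width: 0.0849
gripper_force: 0.0
```

Run:
```python
from h import *
a=shot('wrist','w1.png')
C=cloud(a);np.save('/tmp/w1.npy',C)
def q(n,m):
    P=C[m]; r=cv2.minAreaRect((P[:,:2]*1000).astype(np.float32)); print(n,m.sum(),np.round(r[0],1),np.round(r[1],1),round(r[2],1),'z',np.median(P[:,2]).round(4),P[:,2].max().round(4))
near=(np.hypot(C[...,0]-.495,C[...,1]-.418)<.1)
q('crown',near&(C[...,2]>.27)&(C[...,2]<.32));q('ctop',near&(C[...,2]>.284)&(C[...,2]<.3))
q('ears',near&(C[...,2]>.145)&(C[...,2]<.32))
q('bar',(np.hypot(C[...,0]-.3845,C[...,1]-.39)<.055)&(C[...,2]>.115)&(C[...,2]<.14)&((C[...,0]-.3845)*.9646+(C[...,1]-.39)*.264<.02))
plan((.495,.4175,.296,18.7))
```

```text
crown 2952 [495.9 416.8] [28.4 77.6] 18.7 z 0.2843 0.2906
ctop 1563 [495.7 417.3] [27.7 53.8] 17.8 z 0.2867 0.2906
ears 5697 [496.  417.2] [ 61.  154.1] 18.8 z 0.2764 0.2906
bar 781 [392.4 392.4] [ 22.8 108.5] 15.2 z 0.1264 0.1293
t 2.4 p [0.4722 0.3876 0.3996] yaw 18.7 tilt 0.25 w 0.0851 gf 0.0 F [ 0.1 -0.8  1.2]
(0.495, 0.4175, 0.296, 18.7) -> [0.53 0.79 2.59] 0.0 mm 110.0
```

View pics/w1.png

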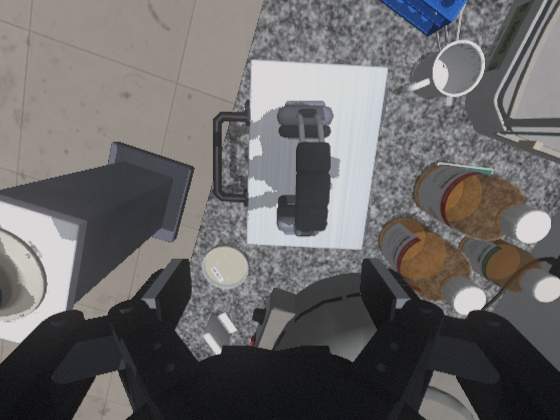

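The wrist view shows the ear defenders' arch at (312,185), the handle bar at (218,157), the petri dish at (226,265) and the timer at (220,335). The measured crown top is z 0.288 and agrees across all three views.

{"name": "play_rows", "arguments": {
  "motion": [
    [0.54,0.8,0,0,85],
    [0.54,0.8,1,0,85],
    [0.54,0.8,1.8,0,85],
    [0.54,0.8,2.4,0,70],
    [0.54,0.8,2.4,0,55]
  ]
}}

```text
clock: 3.02
position: [0.4938, 0.4161, 0.3048]
ee_rot: [-0.001, 0.583, 0.812, -0.002]
contact_force: [-0.4, 0.4, -0.4]
width: 0.0553
gripper_force: 0.0
```

```bash
python3 -c "
from h import *
plan((.496,.4172,.288,18.7))"
```

```text
t 3.02 p [0.4938 0.4161 0.3048] yaw 18.7 tilt 0.24 w 0.0553 gf 0.0 F [-0.4  0.4 -0.4]
(0.496, 0.4172, 0.288, 18.7) -> [0.01 0.06 0.42] -0.0 mm 17.0
```

{"name": "play_rows", "arguments": {
  "motion": [
    [0,0.06,0.42,0,45],
    [0,0.06,0.42,0,20],
    [0,0.06,0.42,0,15],
    [0,0.06,0.42,0,15],
    [0,0.06,0.42,0,15]
  ],
  "newtons": 40
}}

```text
clock: 3.65
position: [0.4976, 0.4186, 0.2892]
ee_rot: [0.0, 0.583, 0.813, -0.0]
contact_force: [-0.2, -0.2, -2.1]
width: 0.0273
gripper_force: 42.1
```

{"name": "play_rows", "arguments": {
  "motion": [
    [0,0,-0.3,0,15],
    [0,0,-0.7,0,15],
    [0,0,-1.2,0,15],
    [0,0,-1.2,0,15]
  ]
}}

```text
clock: 4.15
position: [0.4985, 0.4192, 0.3404]
ee_rot: [0.001, 0.583, 0.813, 0.003]
contact_force: [0.4, -0.1, -2.2]
width: 0.0266
gripper_force: 42.1
```

Run:
```python
from h import *
a=shot('side','d2.png');C=cloud(a)
near=(np.hypot(C[...,0]-.496,C[...,1]-.418)<.1)
P=C[near&(C[...,2]>.145)]
print(P[:,2].min())
i=cv2.imread('pics/d2.png')[200:400,130:330];cv2.imwrite('pics/c2.png',cv2.resize(i,None,fx=2.5,fy=2.5))
plan((.40,.30,.45,0),(.36,.1,.45,-40),(.36,-.05,.42,-60),(.42,-.2,.40,-78.7))
```

```text
0.18420330003636862
t 4.2 p [0.4979 0.4188 0.3388] yaw 18.7 tilt 0.18 w 0.0271 gf 42.1 F [-0.3 -1.2 -2.9]
(0.4, 0.3, 0.45, 0) -> [-2.03 -3.26 -2.79] 1.87 mm 190.0
(0.36, 0.1, 0.45, -40) -> [-6.44 -5.81 -2.8 ] 5.87 mm 365.0
(0.36, -0.05, 0.42, -60) -> [-9.99 -7.02 -2.06] 7.87 mm 495.0
(0.42, -0.2, 0.4, -78.7) -> [-14.03  -6.8   -1.56] 9.74 mm 627.0
```

View pics/c2.png

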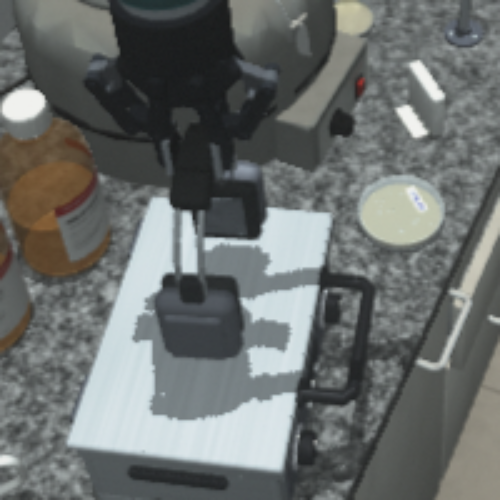

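The ear defenders are held level above the lid, with both cups clear. Now I'll carry them in front of the centrifuge.

{"name": "play_rows", "arguments": {
  "motion": [
    [-0.3,-0.5,-0.8,0,15],
    [-0.8,-1.3,-1.6,0.5,15],
    [-1.4,-2.2,-2.2,1.1,15],
    [-2.1,-3.2,-2.6,1.8,15],
    [-3.0,-3.9,-2.8,2.6,15]
  ],
  "newtons": 50
}}

```text
clock: 4.82
position: [0.3867, 0.2538, 0.4499]
ee_rot: [0.0, 0.752, 0.66, 0.0]
contact_force: [0.7, -0.0, -2.7]
width: 0.0267
gripper_force: 53.0
```

```bash
python3 -c "
from h import *
plan((.36,.1,.43,-40),(.36,-.05,.42,-60),(.42,-.2,.40,-78.7))"
```

```text
t 4.83 p [0.3867 0.2538 0.4499] yaw -7.5 tilt 0.05 w 0.0267 gf 53.0 F [ 0.7 -0.  -2.7]
(0.36, 0.1, 0.43, -40) -> [-3.9  -0.16  0.5 ] 3.25 mm 157.0
(0.36, -0.05, 0.42, -60) -> [-7.62  0.32  0.74] 5.25 mm 306.0
(0.42, -0.2, 0.4, -78.7) -> [-11.14   2.3    1.25] 7.12 mm 458.0
```

{"name": "play_rows", "arguments": {
  "motion": [
    [-1.1,0,0.1,0.9,15],
    [-2.3,-0.1,0.2,1.8,15],
    [-3.6,-0.1,0.4,2.7,15],
    [-4.9,0,0.5,3.6,15],
    [-6.2,0.1,0.6,4.5,15]
  ]
}}

```text
clock: 5.45
position: [0.3599, 0.007, 0.4246]
ee_rot: [0.0, 0.947, 0.321, -0.0]
contact_force: [1.6, 0.1, -2.1]
width: 0.0272
gripper_force: 53.0
```

```bash
python3 -c "
from h import *
plan((.36,-.05,.42,-60),(.42,-.2,.40,-78.7),(.4985,-.23,.36,-78.7))"
```

```text
t 5.45 p [0.3599 0.007  0.4246] yaw -52.6 tilt 0.01 w 0.0272 gf 53.0 F [ 1.6  0.1 -2.1]
(0.36, -0.05, 0.42, -60) -> [-0.86  1.13  0.12] 0.74 mm 57.0
(0.42, -0.2, 0.4, -78.7) -> [-1.95  5.02  0.62] 2.61 mm 217.0
(0.4985, -0.23, 0.36, -78.7) -> [-0.85  6.81  1.62] 2.61 mm 282.0
```

{"name": "play_rows", "arguments": {
  "motion": [
    [-0.9,1.2,0,0.7,15],
    [-1.5,2.4,0,1.4,15],
    [-1.9,3.6,0.1,2.1,15],
    [-2,4.8,0.2,2.6,15],
    [-2,5.2,0.3,2.6,15]
  ]
}}

```text
clock: 6.08
position: [0.4254, -0.2075, 0.4117]
ee_rot: [-0.0, 0.995, 0.101, -0.001]
contact_force: [-0.2, 0.9, -2.1]
width: 0.0267
gripper_force: 53.0
```

Run:
```python
from h import *
C=cloud(shot('side'));S=cloud(shot('scene','s3.png'));W=cloud(shot('wrist','w3.png'))
for n,K in(('side',C),('scene',S),('wrist',W)):
    m=(np.abs(K[...,2]-.16)<.012)&(np.abs((K[...,0]-.4985)+(K[...,1]+.23)*.2)<.025)&(np.abs(K[...,1]+.23)<.13)
    P=K[m]
    if len(P)>20:
        r=cv2.minAreaRect((P[:,:2]*1000).astype(np.float32));print(n,m.sum(),r,P[:,2].max(),np.percentile(P[:,2],90))
    m=(K[...,2]>.2)&(K[...,2]<.33)&(np.abs(K[...,0]-.42)<.11)&(np.abs(K[...,1]+.2)<.11)
    P=K[m]
    if len(P)>20:
        r=cv2.minAreaRect((P[:,:2]*1000).astype(np.float32));print(' ears',n,m.sum(),r,P[:,2].min())
plan((.4985,-.23,.37,-78.7))
```

```text
side 176 ((494.8679504394531, -209.66677856445312), (12.49376392364502, 202.50445556640625), 11.38296127319336) 0.1695433776582442 0.16806460996836792
 ears side 854 ((423.2810363769531, -203.13021850585938), (155.93617248535156, 63.33491516113281), 11.974291801452637) 0.2556029782507106
scene 234 ((497.6801452636719, -235.4207763671875), (17.429433822631836, 246.73837280273438), 11.320271492004395) 0.16932936113667968 0.1640975233893358
 ears scene 680 ((418.009033203125, -208.429931640625), (149.30606079101562, 62.35783004760742), 11.40900993347168) 0.25077546282679647
wrist 1196 ((498.9648132324219, -233.4556121826172), (11.44700813293457, 245.1640625), 11.384448051452637) 0.1652874673140715 0.16391581299085295
 ears wrist 3052 ((427.10113525390625, -206.34561157226562), (148.18687438964844, 61.31742477416992), 12.7328462600708) 0.26131830942372486
t 6.22 p [ 0.4243 -0.2048  0.4122] yaw -78.3 tilt 0.19 w 0.0268 gf 53.0 F [-0.   1.2 -2.2]
(0.4985, -0.23, 0.37, -78.7) -> [1.69 1.   1.05] 0.04 mm 89.0
```

{"name": "play_rows", "arguments": {
  "motion": [
    [0.8,0.5,0.3,0,15],
    [1.69,1.04,0.6,0,15],
    [1.69,1.04,1.0,0,15],
    [1.69,1.04,1.0,0,15]
  ]
}}

```text
clock: 6.72
position: [0.4978, -0.2303, 0.3721]
ee_rot: [-0.001, 0.995, 0.103, -0.002]
contact_force: [-0.7, 0.4, -1.5]
width: 0.0268
gripper_force: 53.0
```

```bash
python3 -c "
from h import *
plan((.4985,-.2315,.20,-78.7),(.4985,-.2315,.186,-78.7))"
```

```text
t 6.72 p [ 0.4978 -0.2303  0.3721] yaw -78.2 tilt 0.26 w 0.0268 gf 53.0 F [-0.7  0.4 -1.5]
(0.4985, -0.2315, 0.2, -78.7) -> [0.02 0.05 4.3 ] 0.05 mm 172.0
(0.4985, -0.2315, 0.186, -78.7) -> [0.03 0.05 4.65] 0.05 mm 186.0
```

{"name": "play_rows", "arguments": {
  "motion": [
    [0,0,0.9,0,15],
    [0,0,1.9,0,15],
    [0,0,2.9,0,15],
    [0,0,3.8,0,15],
    [0,0,4.3,0,15]
  ]
}}

```text
clock: 7.35
position: [0.4976, -0.2308, 0.2009]
ee_rot: [-0.0, 0.995, 0.102, -0.001]
contact_force: [-1.3, -0.9, -1.7]
width: 0.027
gripper_force: 53.0
```

{"name": "play_rows", "arguments": {
  "motion": [
    [0,0,0,0,15]
  ]
}}

```text
clock: 7.48
position: [0.4977, -0.2309, 0.2011]
ee_rot: [-0.001, 0.995, 0.102, -0.001]
contact_force: [-0.0, 0.2, -2.2]
width: 0.027
gripper_force: 53.0
```

```bash
python3 -c "
from h import *
plan((.4985,-.2315,.184,-78.7))"
```

```text
t 7.47 p [ 0.4977 -0.2309  0.2011] yaw -78.3 tilt 0.15 w 0.027 gf 53.0 F [-0.   0.2 -2.2]
(0.4985, -0.2315, 0.184, -78.7) -> [0.02 0.02 0.43] 0.04 mm 17.0
```

{"name": "play_rows", "arguments": {
  "motion": [
    [0.02,0.02,0.2,0,15],
    [0.02,0.02,0.34,0,15],
    [0.02,0.02,0.41,0,15],
    [0.02,0.02,0.41,0,15]
  ]
}}

```text
clock: 7.98
position: [0.5003, -0.2329, 0.1849]
ee_rot: [0.0, 0.995, 0.102, 0.0]
contact_force: [-0.1, 1.2, -1.8]
width: 0.0269
gripper_force: 53.1
```

{"name": "play_rows", "arguments": {
  "motion": [
    [0,0,0.03,0,15],
    [0,0,0.05,0,15],
    [0,0,0.05,0,15]
  ]
}}

```text
clock: 8.35
position: [0.5004, -0.2329, 0.1845]
ee_rot: [0.001, 0.995, 0.102, 0.001]
contact_force: [-2.7, 0.9, 7.0]
width: 0.0269
gripper_force: 54.2
```

Run:
```python
from h import *
C=cloud(shot('side','d4.png'))
m=(C[...,2]>.02)&(C[...,2]<.16)&(np.abs(C[...,0]-.4985)<.11)&(np.abs(C[...,1]+.23)<.1)
P=C[m];print(P[:,2].min())
i=cv2.imread('pics/d4.png')[70:230,250:400];cv2.imwrite('pics/c4.png',cv2.resize(i,None,fx=3.5,fy=3.5))
plan((.4985,-.2315,.184,-78.7))
```

```text
0.028416681036031104
t 8.4 p [ 0.5004 -0.2329  0.1845] yaw -78.3 tilt 0.09 w 0.0261 gf 54.2 F [-2.6  1.1  6.2]
(0.4985, -0.2315, 0.184, -78.7) -> [-0.04 -0.04  0.01] 0.04 mm 2.0
```

View pics/c4.png

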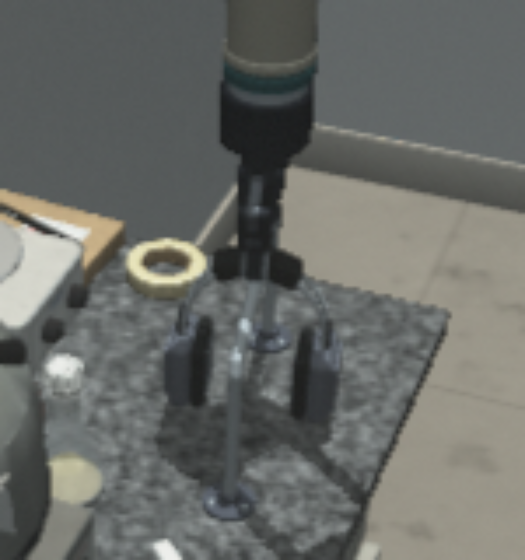

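The cups sit either side of the bar and the force has turned to +7 N, so the crown rests on the bar. I'll ease off and let go.

{"name": "play_rows", "arguments": {
  "motion": [
    [0,0,-0.02,0,27],
    [0,0,-0.02,0,32],
    [0,0,-0.02,0,40],
    [0,0,-0.02,0,48],
    [0,0,-0.02,0,56]
  ]
}}

```text
clock: 9.02
position: [0.5003, -0.2328, 0.1835]
ee_rot: [0.0, 0.995, 0.102, -0.0]
contact_force: [0.0, -0.5, -0.1]
width: 0.056
gripper_force: 0.0
```

{"name": "play_rows", "arguments": {
  "motion": [
    [0,0,0,0,60],
    [0,0,-0.3,0,60],
    [0,0,-1,0,60],
    [0,0,-2.2,0,60],
    [0,0,-3.5,0,60]
  ]
}}

```text
clock: 9.65
position: [0.5001, -0.2327, 0.3255]
ee_rot: [0.0, 0.995, 0.102, 0.0]
contact_force: [1.3, -0.1, 0.7]
width: 0.0601
gripper_force: 0.0
```

Run:
```python
from h import *
def ears():
  for n in('side','wrist'):
    C=cloud(shot(n,'e_%s.png'%n))
    for lo,hi in((.17,.2),(.02,.13)):
        m=(C[...,2]>lo)&(C[...,2]<hi)&(np.abs(C[...,0]-.4985)<.11)&(np.abs(C[...,1]+.23)<.08)
        if lo<.1: m&=(np.abs(C[...,0]-.4985+(C[...,1]+.23)*.2)>.02)
        P=C[m]
        if len(P)>20:print(n,lo,len(P),cv2.minAreaRect((P[:,:2]*1000).astype(np.float32)),P[:,2].min(),P[:,2].max())
ears();ears()
plan((.4,-.15,.4,-50))
```

```text
side 0.17 211 ((492.89080810546875, -248.7988739013672), (90.70262145996094, 76.41423034667969), 69.23535919189453) 0.17007148279296658 0.19202948623916882
side 0.02 674 ((499.0751037597656, -230.42013549804688), (156.03424072265625, 65.58503723144531), 11.564682960510254) 0.02845701815370564 0.1281782461651332
wrist 0.17 2067 ((498.6295471191406, -233.6542510986328), (78.34515380859375, 27.99118423461914), 11.874677658081055) 0.17061679497668253 0.1857811281367028
wrist 0.02 1802 ((499.24676513671875, -233.3161163330078), (154.285400390625, 61.41887664794922), 11.817313194274902) 0.03192875972483676 0.12961849401932024
side 0.17 214 ((494.8280334472656, -215.96615600585938), (76.31107330322266, 65.73548889160156), 15.493875503540039) 0.17014547336825717 0.18992733422705116
side 0.02 677 ((498.6968688964844, -230.02249145507812), (155.7783966064453, 61.522640228271484), 12.307087898254395) 0.02667898402626602 0.12946389113125467
wrist 0.17 2115 ((499.04669189453125, -233.67605590820312), (77.55326843261719, 27.75083351135254), 11.485572814941406) 0.1703043986429823 0.18544676792918724
wrist 0.02 1868 ((499.5497131347656, -233.59263610839844), (154.41766357421875, 61.68388748168945), 11.638232231140137) 0.03387348328750948 0.12986105926200753
t 9.85 p [ 0.5007 -0.233   0.3255] yaw -78.3 tilt 0.22 w 0.0597 gf 0.0 F [-0.8  0.3 -0.2]
(0.4, -0.15, 0.4, -50) -> [-2.04 -2.54 -1.87] -2.83 mm 150.0
```

View pics/e_wrist.png

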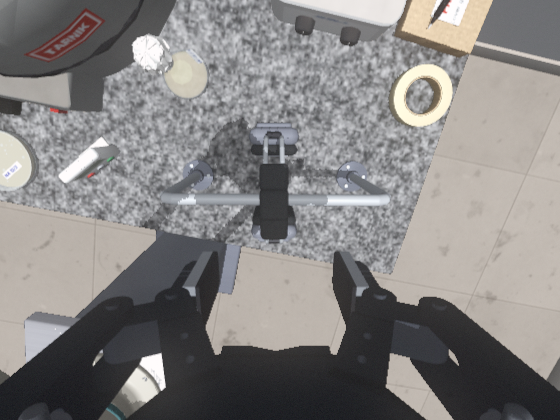

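The ear defenders hang square and level over the bar, crown at (273,205), let go and still. Next is the handle.

{"name": "play_rows", "arguments": {
  "motion": [
    [-0.8,-1,-0.9,-0.9,60],
    [-1.8,-1.9,-1.4,-1.9,60],
    [-2.9,-2.6,-1.7,-2.9,60],
    [-4.2,-3,-1.7,-3.9,60],
    [-5.6,-3.3,-1.7,-4.9,60]
  ]
}}

```text
clock: 10.48
position: [0.2555, -0.1482, 0.3906]
ee_rot: [-0.001, 0.864, 0.504, -0.001]
contact_force: [-0.2, -0.4, 0.8]
width: 0.0602
gripper_force: 0.0
```

```bash
python3 -c "
from h import *
plan((.35,.1,.4,-10),(.38,.34,.3,15.4))"
```

```text
t 10.47 p [ 0.2555 -0.1482  0.3906] yaw -29.5 tilt 0.12 w 0.0602 gf 0.0 F [-0.2 -0.4  0.8]
(0.35, 0.1, 0.4, -10) -> [ 6.57 -1.   -0.23] -1.95 mm 266.0
(0.38, 0.34, 0.3, 15.4) -> [12.16 -3.29  2.27] -4.49 mm 512.0
```

{"name": "play_rows", "arguments": {
  "motion": [
    [1.4,-0.2,0,-0.9,60],
    [2.8,-0.5,0,-1.8,60],
    [4.2,-0.8,0,-2.7,60],
    [5.6,-1.1,0,-3.6,60],
    [7,-1.5,0,-4.5,60]
  ]
}}

```text
clock: 11.1
position: [0.3448, 0.125, 0.3906]
ee_rot: [-0.0, 0.606, 0.795, -0.001]
contact_force: [1.2, -1.4, -0.6]
width: 0.0599
gripper_force: 0.0
```

```bash
python3 -c "
from h import *
plan((.375,.34,.3,15.4))"
```

```text
t 11.1 p [0.3448 0.125  0.3906] yaw 15.4 tilt 0.1 w 0.0599 gf 0.0 F [ 1.2 -1.4 -0.6]
(0.375, 0.34, 0.3, 15.4) -> [4.98 2.16 2.26] -0.0 mm 235.0
```

{"name": "play_rows", "arguments": {
  "motion": [
    [1.2,0.5,0.5,0,60],
    [2.4,1,1,0,60],
    [3.6,1.6,1.5,0,60],
    [4.6,2,2,0,60],
    [5,2.2,2.2,0,60]
  ]
}}

```text
clock: 11.72
position: [0.3769, 0.3405, 0.3008]
ee_rot: [-0.001, 0.607, 0.795, -0.003]
contact_force: [-1.5, -0.2, 0.2]
width: 0.0603
gripper_force: 0.0
```

{"name": "play_rows", "arguments": {
  "motion": [
    [0,0,0,0,60]
  ]
}}

```text
clock: 11.85
position: [0.3776, 0.3391, 0.3023]
ee_rot: [-0.0, 0.608, 0.794, -0.002]
contact_force: [-0.0, -0.6, -0.5]
width: 0.06
gripper_force: 0.0
```

Run:
```python
from h import *
a=shot('wrist','w5.png')
for nm,C in(('wrist',cloud(a)),('side',cloud(shot('side')))):
    ex=np.array([np.cos(np.radians(15.4)),np.sin(np.radians(15.4))]);ey=np.array([-ex[1],ex[0]])
    d=C[...,:2]-[.3845,.390];lx=d@ex;ly=d@ey
    m=(np.abs(lx)<.02)&(np.abs(ly)<.042)&(C[...,2]>.105)&(C[...,2]<.14)
    P=C[m]
    r=cv2.minAreaRect((P[:,:2]*1000).astype(np.float32));print(nm,m.sum(),r,'ztop',np.percentile(P[:,2],[50,95]))
    m=(lx>.03)&(lx<.26)&(np.abs(ly)<.15)&(C[...,2]>.122)&(C[...,2]<.135);print(' lid lx',np.percentile(lx[m],[.5,99.5]),'ly',np.percentile(ly[m],[.5,99.5]),np.median(C[m][:,2]))
    m=(np.abs(lx)<.012)&(np.abs(ly)<.1)&(C[...,2]>.11)&(C[...,2]<.14);print(' bar ly',ly[m].min(),ly[m].max())
plan((.3845,.390,.2,15.4),(.3845,.390,.128,15.4))
```

```text
wrist 999 ((386.33734130859375, 390.5377502441406), (11.948663711547852, 83.88404846191406), 15.920496940612793) ztop [0.12657829 0.12821198]
 lid lx [0.03936384 0.21458181] ly [-0.12078628  0.12214022] 0.12763836631901124
 bar ly -0.06107447195049106 0.05934499132911082
side 201 ((386.28179931640625, 390.4344787597656), (12.027322769165039, 82.80963134765625), 16.15073013305664) ztop [0.12861859 0.13144372]
 lid lx [0.03807518 0.21771935] ly [-0.12186991  0.1233559 ] 0.12974972342984648
 bar ly -0.061278721542622004 0.059738878675341466
t 11.95 p [0.378  0.3381 0.3039] yaw 15.1 tilt 0.07 w 0.06 gf 0.0 F [ 1.  -0.1 -0. ]
(0.3845, 0.39, 0.2, 15.4) -> [1.21 0.49 2.6 ] -0.03 mm 116.0
(0.3845, 0.39, 0.128, 15.4) -> [1.22 0.5  4.4 ] -0.03 mm 184.0
```

View pics/w5.png

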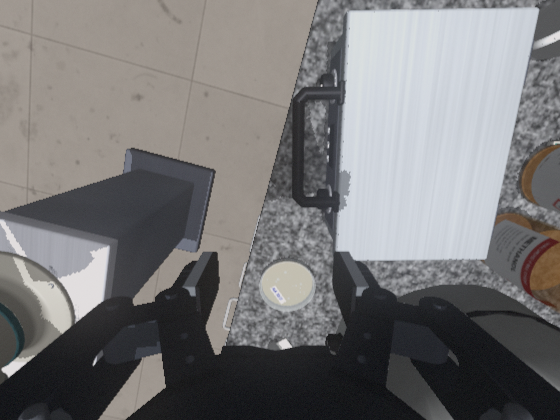

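The bar is at (298,147) in this view, and wrist and side agree on (0.386, 0.3905, 0.122).

{"name": "play_rows", "arguments": {
  "motion": [
    [0.6,0.3,0.8,0,40],
    [1.22,0.54,1.6,-0.08,36],
    [1.22,0.54,2.6,-0.08,36],
    [1.22,0.54,3.2,-0.08,36],
    [1.22,0.54,3.2,-0.08,36]
  ]
}}

```text
clock: 12.58
position: [0.3858, 0.3899, 0.1751]
ee_rot: [-0.0, 0.603, 0.798, -0.002]
contact_force: [-1.0, -0.0, 1.0]
width: 0.0359
gripper_force: 0.0
```

```bash
python3 -c "
from h import *
plan((.3863,.3905,.124,16))"
```

```text
t 12.57 p [0.3858 0.3899 0.1751] yaw 15.8 tilt 0.18 w 0.0359 gf 0.0 F [-1. -0.  1.]
(0.3863, 0.3905, 0.124, 16) -> [0.01 0.02 1.28] -0.02 mm 51.0
```

{"name": "play_rows", "arguments": {
  "motion": [
    [0,0.02,0.6,0,36],
    [0,0.02,1.1,0,36],
    [0,0.02,1.28,0,36],
    [0,0.02,1.28,0,14],
    [0,0.02,1.28,0,6]
  ],
  "newtons": 30
}}

```text
clock: 13.2
position: [0.3865, 0.392, 0.1258]
ee_rot: [-0.0, 0.603, 0.798, -0.0]
contact_force: [-2.8, -1.7, 4.4]
width: 0.0106
gripper_force: 29.5
```

{"name": "play_rows", "arguments": {
  "motion": [
    [0,0,0,0,6],
    [0,0,0,0,6]
  ]
}}

```text
clock: 13.45
position: [0.3865, 0.392, 0.1258]
ee_rot: [-0.0, 0.603, 0.798, -0.0]
contact_force: [-3.4, -2.7, 6.1]
width: 0.011
gripper_force: 29.7
```

Run:
```python
from h import *
s=manip.get_state();p=s['position']
# hinge from measured bar position at lid 0 (tcp in same yaw)
plan()
b=np.array([.3863,.3905,.122]);off=p-b
ex=np.array([np.cos(np.radians(15.8)),np.sin(np.radians(15.8)),0])
h=b+.2145*ex-[0,0,.004]
np.savez('/tmp/hg.npz',h=h,ex=ex,off=off);print('off',off)
def at(a):
    a=np.radians(a);return h-(.215*np.cos(a)-.004*np.sin(a))*ex+[0,0,.215*np.sin(a)+.004*np.cos(a)]+off
plan(*[(*at(a).round(4),15.8) for a in(5,10,15,20,25,30,35,40,45,50,55,60)])
```

```text
t 13.45 p [0.3865 0.392  0.1258] yaw 15.9 tilt 0.02 w 0.011 gf 29.7 F [-3.4 -2.7  6.1]
off [0.00019614 0.00146132 0.00378791]
t 13.45 p [0.3865 0.392  0.1258] yaw 15.9 tilt 0.02 w 0.011 gf 29.7 F [-3.4 -2.7  6.1]
(np.float64(0.3871), np.float64(0.3921), np.float64(0.1445), 15.8) -> [-0.    0.02 -0.47] 0.01 mm 19.0
(np.float64(0.3898), np.float64(0.3929), np.float64(0.1631), 15.8) -> [-0.    0.09 -0.93] 0.01 mm 37.0
(np.float64(0.3941), np.float64(0.3941), np.float64(0.1813), 15.8) -> [-0.    0.2  -1.39] 0.01 mm 56.0
(np.float64(0.3998), np.float64(0.3957), np.float64(0.1991), 15.8) -> [-0.    0.34 -1.83] 0.01 mm 75.0
(np.float64(0.407), np.float64(0.3978), np.float64(0.2163), 15.8) -> [-0.    0.53 -2.26] 0.01 mm 93.0
(np.float64(0.4157), np.float64(0.4002), np.float64(0.2328), 15.8) -> [-0.    0.76 -2.68] 0.01 mm 111.0
(np.float64(0.4256), np.float64(0.403), np.float64(0.2484), 15.8) -> [-0.    1.01 -3.07] 0.01 mm 129.0
(np.float64(0.4369), np.float64(0.4062), np.float64(0.2631), 15.8) -> [-0.    1.31 -3.43] 0.01 mm 147.0
(np.float64(0.4493), np.float64(0.4097), np.float64(0.2766), 15.8) -> [-0.    1.63 -3.77] 0.01 mm 164.0
(np.float64(0.4629), np.float64(0.4136), np.float64(0.2891), 15.8) -> [-0.    1.98 -4.08] 0.01 mm 182.0
(np.float64(0.4774), np.float64(0.4177), np.float64(0.3002), 15.8) -> [-0.    2.36 -4.36] 0.01 mm 198.0
(np.float64(0.4928), np.float64(0.422), np.float64(0.31), 15.8) -> [-0.01  2.76 -4.61] 0.01 mm 215.0
```

{"name": "play_rows", "arguments": {
  "motion": [
    [0,0,-0.25,0,6],
    [0,0.02,-0.5,0,6],
    [0,0.09,-0.93,0,6],
    [0,0.2,-1.39,0,6],
    [0,0.34,-1.83,0,6]
  ]
}}

```text
clock: 14.08
position: [0.3993, 0.3956, 0.1983]
ee_rot: [-0.0, 0.603, 0.798, -0.001]
contact_force: [-1.9, 0.1, -3.8]
width: 0.0106
gripper_force: 29.3
```

```bash
cat > lid.py <<'E'
from h import *
g=np.load('/tmp/hg.npz');h,ex,off=g['h'],g['ex'],g['off']
def at(a):
    a=np.radians(a);return h-(.215*np.cos(a)-.004*np.sin(a))*ex+[0,0,.215*np.sin(a)+.004*np.cos(a)]+off
plan(*[(*[float(v) for v in at(a).round(4)],15.9) for a in(25,30,35,40,45,50,55,60)])
C=cloud(shot('side','l.png'))
d=C[...,:2]-h[:2];lx=-(d@ex[:2]);ly=d@np.array([-ex[1],ex[0]]);z=C[...,2]-h[2]
r=np.hypot(lx,z);m=(r>.06)&(r<.165)&(np.abs(ly)<.115)&(z>.01)&(lx>0)
# lid panel: plane fit through lid points (top 10 mm above hinge line)
P=np.c_[lx[m],z[m]];th=np.degrees(np.arctan2(P[:,1],P[:,0]))-np.degrees(np.arcsin(.010/np.hypot(P[:,0],P[:,1])))
print(len(P),'lid angle',np.percentile(th,[10,25,50,75,90]).round(1))
E
python3 lid.py
```

```text
t 14.07 p [0.3993 0.3956 0.1983] yaw 15.9 tilt 0.12 w 0.0106 gf 29.3 F [-1.9  0.1 -3.8]
(0.407, 0.3978, 0.2163, 15.9) -> [ 0.    0.2  -0.45] -0.0 mm 20.0
(0.4157, 0.4002, 0.2328, 15.9) -> [-0.    0.42 -0.86] -0.0 mm 38.0
(0.4256, 0.403, 0.2484, 15.9) -> [-0.    0.68 -1.25] -0.0 mm 57.0
(0.4369, 0.4062, 0.2631, 15.9) -> [-0.    0.97 -1.62] -0.0 mm 76.0
(0.4493, 0.4097, 0.2766, 15.9) -> [-0.    1.3  -1.96] -0.0 mm 94.0
(0.4629, 0.4136, 0.2891, 15.9) -> [-0.    1.65 -2.27] -0.0 mm 112.0
(0.4774, 0.4177, 0.3002, 15.9) -> [-0.    2.02 -2.55] -0.0 mm 130.0
(0.4928, 0.422, 0.31, 15.9) -> [-0.01  2.42 -2.8 ] -0.0 mm 148.0
3916 lid angle [19.4 19.8 20.2 20.8 21.4]
```

The lid reads 20°, as planned. Continuing.

{"name": "play_rows", "arguments": {
  "motion": [
    [0,0.2,-0.45,0,6],
    [0,0.42,-0.86,0,6],
    [0,0.68,-1.25,0,6],
    [0,0.97,-1.62,0,6],
    [0,1.3,-1.96,0,6]
  ]
}}

```text
clock: 14.75
position: [0.4466, 0.409, 0.2775]
ee_rot: [-0.002, 0.602, 0.798, -0.003]
contact_force: [-8.4, -2.7, 4.2]
width: 0.0106
gripper_force: 29.4
```

```bash
python3 lid.py
```

```text
t 14.75 p [0.4466 0.409  0.2775] yaw 15.9 tilt 0.44 w 0.0106 gf 29.4 F [-8.4 -2.7  4.2]
(0.407, 0.3978, 0.2163, 15.9) -> [ 0.   -1.02  1.54] 0.0 mm 74.0
(0.4157, 0.4002, 0.2328, 15.9) -> [ 0.   -0.8   1.12] 0.0 mm 55.0
(0.4256, 0.403, 0.2484, 15.9) -> [-0.   -0.54  0.73] 0.0 mm 36.0
(0.4369, 0.4062, 0.2631, 15.9) -> [-0.   -0.25  0.36] 0.0 mm 18.0
(0.4493, 0.4097, 0.2766, 15.9) -> [-0.    0.07  0.02] 0.0 mm 3.0
(0.4629, 0.4136, 0.2891, 15.9) -> [-0.    0.42 -0.29] 0.0 mm 20.0
(0.4774, 0.4177, 0.3002, 15.9) -> [-0.    0.79 -0.57] 0.0 mm 39.0
(0.4928, 0.422, 0.31, 15.9) -> [-0.01  1.19 -0.82] 0.0 mm 58.0
2262 lid angle [44.1 44.3 44.6 45.  45.4]
```

{"name": "play_rows", "arguments": {
  "motion": [
    [0,0.15,-0.15,0,6],
    [0,0.32,-0.31,0,6],
    [0,0.7,-0.59,0,6],
    [0,1.07,-0.84,0,6],
    [0,1.07,-0.84,0,6]
  ]
}}

```text
clock: 15.42
position: [0.4907, 0.4216, 0.3139]
ee_rot: [0.0, 0.603, 0.798, 0.001]
contact_force: [-7.8, -3.1, 10.6]
width: 0.0106
gripper_force: 30.3
```

{"name": "play_rows", "arguments": {
  "motion": [
    [0,0,0,0,6],
    [0,0,0,0,6]
  ]
}}

```text
clock: 15.68
position: [0.4898, 0.4214, 0.3134]
ee_rot: [-0.0, 0.602, 0.798, 0.0]
contact_force: [-6.2, -3.3, 9.3]
width: 0.0106
gripper_force: 30.3
```

```bash
python3 lid.py; python3 -c "
import cv2;i=cv2.imread('pics/l.png')[60:420,100:460];cv2.imwrite('pics/l6.png',cv2.resize(i,None,fx=1.6,fy=1.6))"
```

```text
t 15.68 p [0.4898 0.4214 0.3134] yaw 15.9 tilt 0.05 w 0.0106 gf 30.3 F [-6.2 -3.3  9.3]
(0.407, 0.3978, 0.2163, 15.9) -> [-0.   -2.15  2.43] 0.0 mm 130.0
(0.4157, 0.4002, 0.2328, 15.9) -> [-0.   -1.93  2.01] 0.0 mm 112.0
(0.4256, 0.403, 0.2484, 15.9) -> [-0.   -1.67  1.62] 0.0 mm 93.0
(0.4369, 0.4062, 0.2631, 15.9) -> [-0.   -1.38  1.26] 0.0 mm 75.0
(0.4493, 0.4097, 0.2766, 15.9) -> [-0.   -1.05  0.92] 0.0 mm 56.0
(0.4629, 0.4136, 0.2891, 15.9) -> [-0.   -0.7   0.61] 0.0 mm 37.0
(0.4774, 0.4177, 0.3002, 15.9) -> [-0.   -0.32  0.33] 0.0 mm 18.0
(0.4928, 0.422, 0.31, 15.9) -> [-0.01  0.08  0.09] 0.0 mm 5.0
981 lid angle [59.3 59.4 59.6 59.9 60.1]
```

View pics/l6.png

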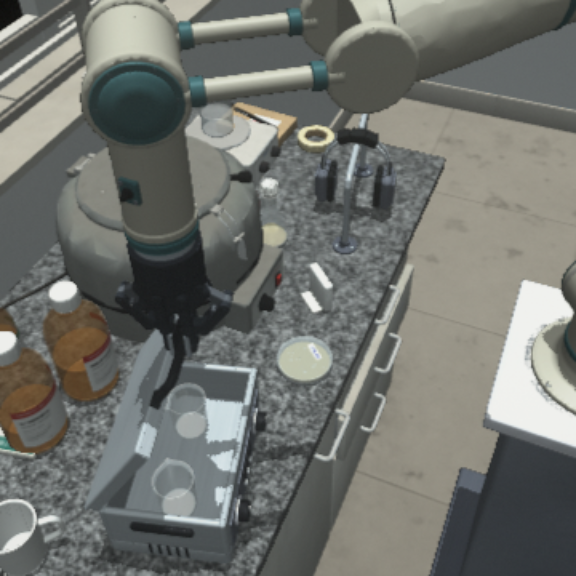

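The lid reads 59.6° and is held at its bar near (185,345), and the ear defenders still hang on the rail at (355,170). The bystanders haven't moved, so I'm handing in.

```bash
python3 -c "
from rig import manip
print(manip.get_state()['qd'].round(4) if hasattr(manip.get_state()['qd'],'round') else manip.get_state()['qd']);print(manip.sign_off())"
```

```text
[ 0.0005 -0.0004  0.0008 -0.0001 -0.0017 -0.    ]
the job is handed in; nothing more can be done
None
```

I handed the job in at about 16 s: the ear defenders hang let go over the rail's bar, the lid is held at about 60° (59.6° measured) by its handle, and the bystanders look unmoved; the sign-off gave no verdict.

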